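# Lock a monitor-arm plate onto the back of a monitor

### The job

Fit the monitor arm's keyhole plate to the monitor that lies face down: set the plate gently flat on the monitor's back so that all four screw heads stand up through the wide round ends of its keyholes, and let go of it. Then push it along, towards the monitor's top edge, until the screws sit at the very ends of the narrow slots and the small spring catch in the monitor's back has popped up behind the plate's rear edge, and leave it there. Leave the mug, the phone, the plastic cover and the screwdriver where they are.

Things in the scene. Friction and masses are not known exactly. Their poses are not given: they have to be found in the camera images.
- monitor: Black 20-inch monitor lying face down on a thin grey foam sheet, 450 mm wide (y) x 270 mm (x), fixed; origin on the desk under its middle. Its x axis points to the monitor's top edge (away from the ports and the grey chin trim), z up. The thin rim is 18 mm high, the raised housing (200 x 310 mm) 46 mm above the desk.
- mount (a point): Middle of the four mounting screws, on the flat back of the housing, 46 mm above the desk; axes as the monitor's. Four upright steel shoulder screws at x = +-50, y = +-50 mm from here: shank 7 mm thick, head 14 mm wide with rounded top; head underside 6.5 mm and head top 11 mm above the back.
- plate: Loose steel keyhole plate of a monitor arm, 150 (x) x 132 (y) x 4 mm, 0.5 to 0.75 kg, lying flat; origin at the middle of its underside. Four keyholes at x = +-50, y = +-50 mm: wide round end (20 mm) centred 8 mm to +x of each, narrow slot (9.5 mm) running to -x, in which a screw stops 8 mm to -x of it. So the plate's x axis must point as the monitor's; it goes down with its origin 8 mm to -x of point mount and is home 8 mm to +x of it. Sliding it takes 4 to 12 N.
- knuckle (a point): Middle of the grey aluminium knuckle that stands on the plate's centre, 36 mm above the plate's underside, the place to grip; axes as the plate's. Knuckle: 36 mm long (x), 30 mm wide (y, flat faces), rounded top 62 mm above the underside; at its foot a 64 x 44 mm flange whose top is 7 mm above the underside.
- front (a point): Middle of the underside's front edge of the plate, 75 mm to +x of its origin: the edge towards which the round ends of the keyholes lie, and which leads when it is pushed home.
- catch (a joint): Grey spring catch in the monitor's back, 30 mm wide (y) by 11.5 mm (x), centred 75 mm to -x of point mount. 0 = up, its top 5 mm above the back; grows to 0.005 as it is pushed down flush, which takes about 1 N: the plate's own weight does it. It springs up once the plate's rear (-x) edge has passed it, about 2 mm before home.
- mug: White mug, 82 mm wide, 95 mm high, loose; origin under its middle. Leave alone.
- phone: Black phone 150 x 72 x 8 mm lying flat, loose; origin under its middle. Leave alone.
- cover: Flat black and grey plastic cover taken off the monitor, 124 x 124 x 13 mm, loose on the desk; origin under its middle. Leave alone.
- screwdriver: Screwdriver 190 mm long, lying loose on the monitor's thin rim beside the housing (-y side), nowhere higher than 10 mm above the housing's back; origin under its middle. Leave alone.
Things that resemble listed ones, but are neither listed nor needed, are in the scene too. Leave any green look-alike of the plate alone.

How it is judged:
By the outcome, as a careful person would: the job done as asked, in the order asked, and still so for the second after the job is handed in, with the robot touching nothing.
It also fails if it takes over 58 s, if anything falls off the work surface, if the arm or the gripper's body presses on something with over 40 N, if the wrist force passes 120 N, or if a joint passes its speed limit or range.

### The arm

A 7-joint arm with a two-finger parallel gripper is mounted at the origin on the work surface. World frame = base frame: x ahead of the robot, y to its left, z up, the work surface at z = 0. Lengths are in m, angles in rad, forces in N, time in s.
With the tool pointing down it reaches from about 0.425 to 0.95 m from the base axis. Payload 4.7 kg.
Tool frame: the origin (TCP) lies between the finger pads; the fingertips stand 25 mm ahead of it and the grasp point (between the pads) lies 6 mm ahead of it (ctrl.tip_extent is the distance from the TCP to the fingertips, in m); x points along the fingers, z is the direction in which the jaws open and shut, and the axes are right-handed (so a half turn about x gives the same grasp; the last joint's range is limited). The gripper opens to 87 mm and grips with 3 to 60 N. Pads are 19 mm wide; open, the fingers measure 117 mm over their backs; the gripper's body (75 mm by 190 mm) begins 51 mm behind the grasp point.
Start: joints at [1.09, 0.469, -0.049, 1.532, 0.024, 1.141, -0.082], TCP at [0.295, -0.607, 0.248] pointing down, gripper open.
Joint ranges: [-2.59, 2.59], [-0.33, 1.99], [-1.39, 1.29], [0.1, 2.45], [-1.04, 4.18], [0.21, 1.99], [-2.66, 2.66]. Speed limits (rad/s): [2.57, 2.57, 3.14, 3.14, 3.14, 3.14, 3.14].

### API

Orientations are given as a rotation vector (axis times angle).
In Python, from workcell import sense, optics, job_done, models, ctrl gives the robot as it stands.
- The arm moves only by the shell command python3 -m crank 'ROWS' [FORCE]. ROWS is JSON, a list of rows, each a list of 3 entries, a list of its own where there are three numbers: the shift along the tool's x, y, z normalised to -1 to 1, where 1 is 30 cm, then the turn, a rotation vector about the tool's x, y, z normalised to -1 to 1, where 1 is 120 degrees, then the opening, from 0 (shut) to 1 (fully open). In form: [[[x, y, z], [rx, ry, rz], fingers], ...]. A call has 1 to 5 rows; each row is the pose to reach, as a shift and turn from the pose commanded when the call began, along the tool's axes at that moment; what a row does not reach only later rows make up. A row lasts 1/12 s, in which the tool goes at most 41.7 mm and 7.16 degrees, less where a joint would pass 70% of its speed; a pose out of reach is approached as far as the arm can. A call with a number of a shift or a turn outside -1 to 1 is refused whole. A call with a gripper value outside its range is refused whole. The fingers move at their own pace and stop on an object; FORCE is the grip in N (left out, the last holds). Time passes only in rows, so rows that repeat a pose let the fingers close. It gives the time, the measured TCP pose, the force and the opening at its end, in the units of the state.
- sense(): the state, without advancing time (a new reading comes with each control period).
- optics.capture(name): name is "side" or "top" or "wrist"; returns (picture, depth): 420x560x3 uint8, red, green, blue; 420x560 float32, m along the optical axis (not along the pixel's ray), 0 where there is no reading.
- optics.calibration(name): a dict with "fx", "fy", "cx", "cy" (pixels), "position" and "orientation" of the camera in the world. Camera axes: x right, y down, z forward; pixel columns grow to the right and rows downward; lengths in m; the calibration is good to about 2 mm. A picture is of the moment at which its call begins: read the wrist's pose just before it. calibration takes no time and is no camera call; for the wrist camera it gives the pose at the moment of the call.
- job_done(): hands the job in, once; it reports no verdict.
Trained networks look in the newest picture that a camera, given by its name, has taken for a name from the list of things; names that differ only in an ending like _2 or _b are one class to them, and where a whole thing is asked for, a point or a joint stands for the part that bears it (a point fixed in the world has none). Each returns a list of dicts, best first, with "score" (0 to 1); they miss things now and then, are a little off and sometimes report something else, mostly with a low value. They report only what shows in the picture. A call takes as long as a camera call. They do not tell look-alikes from the thing itself.
- models.look_for(camera, name): "centre" ([x, y, z] in m, in the coordinates of the camera as it stood for that picture, good to about 4 mm: the middle of the surface that is visible of it).
The state is a dict: "clock": time; "q": joint angles; "qd": joint speeds; "effort": joint torques, N m; "ee_pos": TCP position; "tcp_rot": TCP orientation; "contact_force": force on the tool from outside, world axes, zero at the start; "torque": the same for the moment, N m; "finger_gap": finger opening in m.
Only numpy, scipy, OpenCV 4.12 (cv2) and the standard library are available. Lean on these libraries where they do the work, as an engineer would, in place of code of your own. Each camera call takes 0.05 s, during which the arm holds its last target.

## Working session

There is one attempt and no reset: what is moved stays moved. The work goes in short steps, Python scripts to look and compute and a shell command to move; the robot and the scene stay as the last step left them, time stands still between calls to the robot, and variables do not carry over. Pictures are saved under pics/ and viewed, and the job is handed in when it is done.

```bash
ls; mkdir -p pics
python3 - <<'E'
from workcell import sense, optics, models, ctrl
import cv2
print(sense()); print(ctrl.tip_extent)
for c in ("side","top","wrist"):
    p,d=optics.capture(c); cv2.imwrite(f"pics/{c}0.png",p[:,:,::-1])
    k=optics.calibration(c); print(c,k)
    for n in ("plate","knuckle","mount","monitor","catch","cover"):
        print(n,models.look_for(c,n))
E
```

```text
pics
{'clock': 0.0, 'q': array([ 1.09013759,  0.46941724, -0.04857862,  1.53370413,  0.02412635,
        1.14097604, -0.08234938]), 'qd': array([ 0.00195055,  0.00033257, -0.0014791 ,  0.00284278, -0.00048629,
       -0.00068258, -0.00148779]), 'effort': array([ 2.35743155e-04, -5.07975626e+01, -8.05521570e-02, -2.36154681e+01,
       -6.12227619e-02,  3.79033713e-02,  1.90454548e-04]), 'ee_pos': array([ 0.2944255 , -0.60679068,  0.24651133]), 'tcp_rot': array([ 0.87132234,  1.39139212, -0.86979586]), 'contact_force': array([ 0.2972914 , -0.82950174,  0.68111606]), 'torque': array([-0.03432035,  0.03277869, -0.05809823]), 'finger_gap': 0.08685623906675059}
0.025
side {'fx': 508.3521935980432, 'fy': 508.3521935980432, 'cx': 282.5179583253461, 'cy': 202.75765690214934, 'position': array([-0.25575691,  1.4667563 ,  0.97371324]), 'orientation': array([-0.59239397,  2.43670211, -1.43218586])}
plate [{'centre': [-0.0891, 0.3468, 1.3776], 'score': 0.95}, {'centre': [-0.1365, 0.2117, 1.6316], 'score': 0.75}]
knuckle [{'centre': [-0.1318, 0.2093, 1.6298], 'score': 0.89}, {'centre': [-0.09, 0.
[... 616 characters left out ...]
knuckle [{'centre': [-0.3451, 0.0588, 1.5699], 'score': 0.8}, {'centre': [-0.5642, 0.2394, 1.5522], 'score': 0.79}]
mount [{'centre': [0.1281, -0.03, 1.5314], 'score': 0.62}]
monitor [{'centre': [0.1298, -0.0357, 1.5289], 'score': 0.59}]
catch [{'centre': [0.1386, 0.0371, 1.5141], 'score': 0.46}]
cover [{'centre': [0.5393, 0.1341, 1.5548], 'score': 0.57}]
wrist {'fx': 326.96025949019236, 'fy': 326.96025949019236, 'cx': 280.0886048412161, 'cy': 205.4553344661842, 'position': array([ 0.35361859, -0.57820829,  0.38525021]), 'orientation': array([ 2.48435869, -1.55436546, -0.18973354])}
plate []
knuckle []
mount []
monitor []
catch []
cover [{'centre': [-0.0141, -0.1555, 0.3484], 'score': 0.81}]
```

View pics/top0.png

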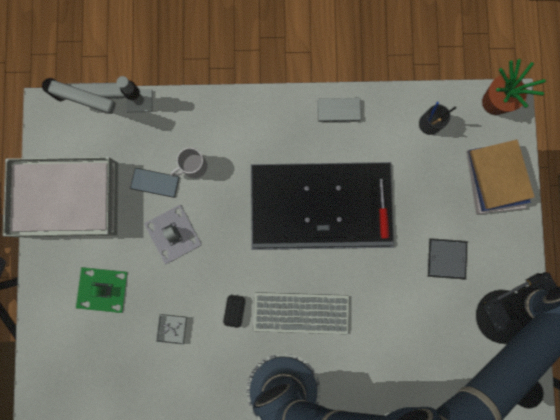

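View pics/side0.png

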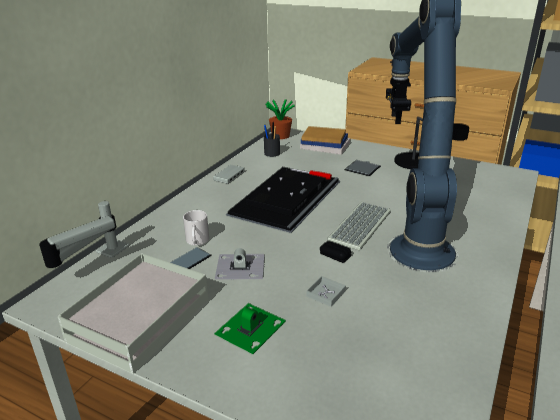

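View pics/wrist0.png

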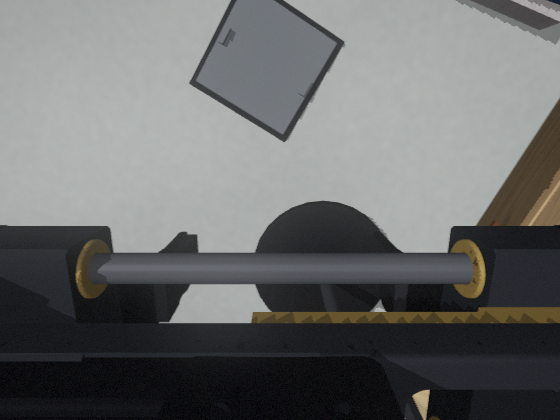

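```bash
cat > h.py <<'E'
import numpy as np, cv2
from scipy.spatial.transform import Rotation as R
from workcell import sense, optics, models, ctrl
def T(k):
    return R.from_rotvec(k["orientation"]).as_matrix(), np.array(k["position"])
def px2w(k,u,v,z):
    "ray through pixel, intersect world plane z"
    Rm,p=T(k); d=Rm@np.array([(u-k["cx"])/k["fx"],(v-k["cy"])/k["fy"],1]); return p+d*(z-p[2])/d[2]
def cloud(k,d):
    Rm,p=T(k); v,u=np.mgrid[:d.shape[0],:d.shape[1]]
    c=np.stack([(u-k["cx"])/k["fx"]*d,(v-k["cy"])/k["fy"]*d,d],-1); return c@Rm.T+p
def w2px(k,P):
    Rm,p=T(k); c=(np.atleast_2d(P)-p)@Rm; return np.c_[k["fx"]*c[:,0]/c[:,2]+k["cx"],k["fy"]*c[:,1]/c[:,2]+k["cy"]]
E
python3 - <<'E'
from h import *
p=cv2.imread("pics/top0.png")
a=cv2.resize(p[195:275,135:215],None,fx=5,fy=5,interpolation=cv2.INTER_CUBIC)
b=cv2.resize(p[155:255,245:405],None,fx=5,fy=5,interpolation=cv2.INTER_CUBIC)[:, :800]
cv2.imwrite("pics/ca.png",a);cv2.imwrite("pics/cb.png",b)
k=optics.calibration("top")
for c in ([-0.3409, 0.0597, 1.5658],[-0.3451, 0.0588, 1.5699],[0.1281, -0.03, 1.5314]): 
    Rm,q=T(k); print(Rm@np.array(c)+q)
for u,v in ((306.5,188),(338,188),(307,219.5),(339,219.5),(323,228)): print(px2w(k,u,v,.057))
E
```

```text
[0.50047019 0.34369941 0.00450438]
[0.50182078 0.34789254 0.00052272]
[ 0.5777896  -0.12702629  0.04487107]
[ 0.63448707 -0.08629853  0.057     ]
[ 0.63255196 -0.18544888  0.057     ]
[ 0.53491873 -0.08547193  0.057     ]
[ 0.53299415 -0.18559395  0.057     ]
[ 0.50730583 -0.13481695  0.057     ]
```

View pics/ca.png

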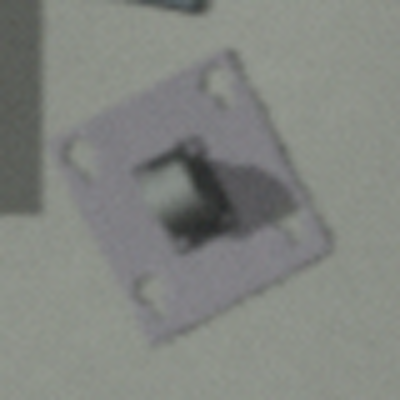

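View pics/cb.png

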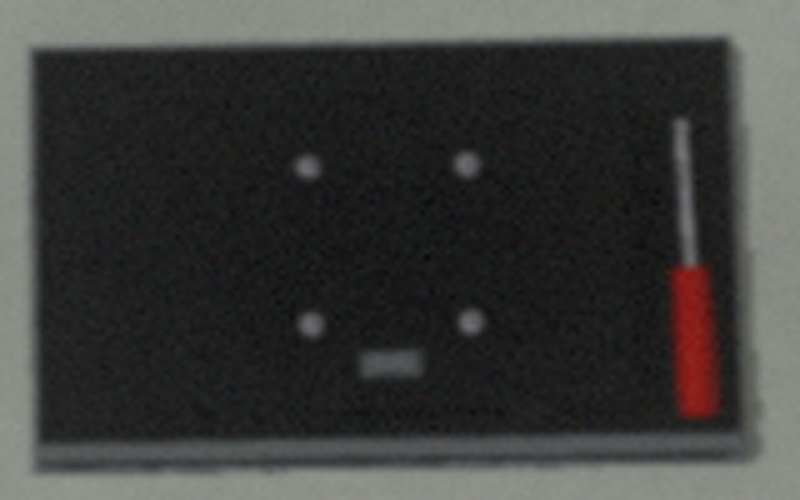

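```bash
cat >> h.py <<'E'
def go(target, yaw, s=None, flip=0):
    """target world TCP, tool x down, tool z horizontal at heading yaw(deg) -> normalised shift, turn"""
    s=s or sense(); R0=R.from_rotvec(s["tcp_rot"]); p0=np.array(s["ee_pos"])
    x=np.array([0,0,-1.]); z=np.array([np.cos(np.radians(yaw)),np.sin(np.radians(yaw)),0]); y=np.cross(z,x)
    R1=R.from_matrix(np.stack([x,y,z],1))
    sh=R0.inv().apply(np.array(target)-p0)/0.3; tr=(R0.inv()*R1).as_rotvec(degrees=True)/120
    n=max(np.linalg.norm(sh)*300/41.7,np.linalg.norm(tr)*120/7.16)
    print("shift",sh.round(4),"turn",tr.round(4),"rows>=",round(n,1),"dist",np.linalg.norm(sh)*.3)
def st():
    s=sense(); m=R.from_rotvec(s["tcp_rot"]).as_matrix()
    print("t",round(s["clock"],2),"p",s["ee_pos"].round(4),"F",s["contact_force"].round(1),"gap",round(s["finger_gap"],4),"toolx",m[:,0].round(3),"z",m[:,2].round(3),"heading",np.degrees(np.arctan2(m[1,2],m[0,2])).round(2))
    return s
E
python3 - <<'E'
from h import *
s=st(); k=optics.calibration("top")
for u,v in ((60,145),(235,50),(330,245),(155,345)): print(px2w(k,135+u/5,195+v/5,.004))
print(px2w(k,135+195/5,195+196/5,.004))
print("cam axes",T(optics.calibration("wrist")))
go([.5,-.2,.35],90)
E
```

```text
t 1.05 p [ 0.2947 -0.6072  0.2476] F [-0.4  0.1 -1. ] gap 0.0871 toolx [ 0. -0. -1.] z [ 0.437 -0.9    0.   ] heading -64.11
[0.53462687 0.43062464 0.004     ]
[0.5944395  0.31700842 0.004     ]
[0.46650886 0.25567094 0.004     ]
[0.40435911 0.36862441 0.004     ]
[0.49984711 0.34295965 0.004     ]
cam axes (array([[ 4.37297226e-01, -8.73019809e-01, -2.15887817e-01],
       [-8.99316897e-01, -4.24644630e-01, -1.04432067e-01],
       [-5.04339478e-04,  2.39819415e-01, -9.70817384e-01]]), array([ 0.35361952, -0.57820993,  0.38522758]))
shift [-0.3413  1.2083 -0.9225] turn [-1.2843  0.      0.    ] rows>= 21.5 dist 0.46741330828145167
```

Run:
```python
from h import *
go([.52,-.166,.35],-64.1)
```

```text
shift [-0.3413  1.3177 -0.9954] turn [-0.0001  0.     -0.    ] rows>= 12.1 dist 0.5059003728877705
```

```bash
python3 -m crank '[[[-0.14,0.53,-0.4],[0,0,0],1],[[-0.14,0.53,-0.4],[0,0,0],1],[[-0.14,0.53,-0.4],[0,0,0],1],[[-0.14,0.53,-0.4],[0,0,0],1],[[-0.14,0.53,-0.4],[0,0,0],1]]'
python3 -m crank '[[[-0.14,0.53,-0.4],[0,0,0],1],[[-0.14,0.53,-0.4],[0,0,0],1],[[-0.14,0.53,-0.4],[0,0,0],1],[[-0.14,0.53,-0.4],[0,0,0],1],[[-0.14,0.53,-0.4],[0,0,0],1]]'
python3 -m crank '[[[-0.06,0.26,-0.2],[0,0,0],1],[[-0.06,0.26,-0.2],[0,0,0],1],[[-0.06,0.26,-0.2],[0,0,0],1],[[-0.06,0.26,-0.2],[0,0,0],1],[[-0.06,0.26,-0.2],[0,0,0],1]]'
python3 - <<'E'
from h import *
st()
k=optics.calibration("wrist"); p,d=optics.capture("wrist"); cv2.imwrite("pics/w1.png",p[:,:,::-1]); np.savez("w1.npz",d=d,**k); st()
E
```

```text
clock: 1.47
ee_pos: [0.3866, -0.4274, 0.2903]
tcp_rot: [0.87, 1.389, -0.869]
contact_force: [-0.0, -1.1, 0.0]
finger_gap: 0.0868
clock: 1.88
ee_pos: [0.477, -0.2497, 0.3326]
tcp_rot: [0.869, 1.389, -0.869]
contact_force: [0.5, 0.1, 0.6]
finger_gap: 0.0869
clock: 2.3
ee_pos: [0.5203, -0.1637, 0.3498]
tcp_rot: [0.868, 1.39, -0.869]
contact_force: [-0.3, -1.0, -0.2]
finger_gap: 0.0869
t 2.3 p [ 0.5203 -0.1637  0.3498] F [-0.3 -1.  -0.2] gap 0.0869 toolx [ 0.    -0.001 -1.   ] z [ 0.439 -0.899  0.001] heading -63.97
t 2.35 p [ 0.5196 -0.1654  0.3494] F [ 0.1 -0.4 -0.8] gap 0.0872 toolx [-0.001 -0.001 -1.   ] z [ 0.436 -0.9    0.001] heading -64.15
```

View pics/w1.png

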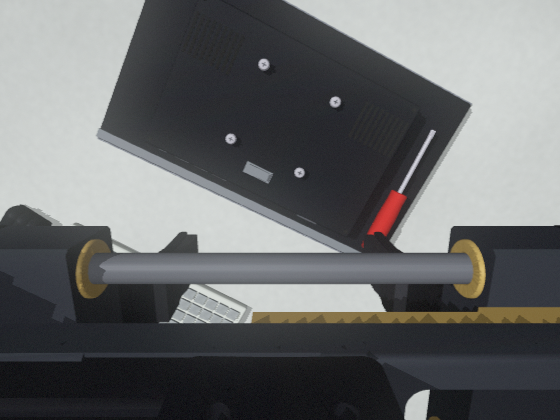

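The wrist view shows the four screws at about (264,64), (335,102), (231,139), (300,173) and the catch at (257,172). The chin is on the robot's side.

```bash
cat >> h.py <<'E'
def blobs(img,guess,r=9,th=110):
    g=cv2.cvtColor(img,cv2.COLOR_BGR2GRAY).astype(float); out=[]
    for u,v in guess:
        a=np.clip(g[v-r:v+r+1,u-r:u+r+1]-th,0,40); y,x=np.mgrid[v-r:v+r+1,u-r:u+r+1]; out.append(((a*x).sum()/a.sum(),(a*y).sum()/a.sum()))
    return out
E
python3 - <<'E'
from h import *
n=np.load("w1.npz"); k={a:n[a] for a in n.files}
p=cv2.imread("pics/w1.png")
b=blobs(p,[(264,64),(335,102),(231,139),(300,173)],th=70); print(np.round(b,1))
W=np.array([px2w(k,*x,.056) for x in b]); print(W.round(4), W.mean(0))
f=W[:2].mean(0)-W[2:].mean(0); l=W[[0,2]].mean(0)-W[[1,3]].mean(0)
print(np.hypot(*f[:2]),np.hypot(*l[:2]),np.degrees(np.arctan2(f[1],f[0])),np.degrees(np.arctan2(l[1],l[0]))-90)
kt=optics.calibration("top"); t=cv2.imread("pics/top0.png"); b=blobs(t,[(306,188),(338,188),(307,219),(339,219)],r=5,th=70)
W=np.array([px2w(kt,*x,.056) for x in b]); print(W.round(4), W.mean(0))
go([.495,.338,.35],-64.5)
E
```

```text
[[263.3  64. ]
 [334.8 101.5]
 [230.2 138.3]
 [298.9 172.1]]
[[ 0.6351 -0.0842  0.056 ]
 [ 0.6349 -0.1839  0.056 ]
 [ 0.5354 -0.084   0.056 ]
 [ 0.5352 -0.1837  0.056 ]] [ 0.58515389 -0.13397213  0.056     ]
0.09966733572523913 0.0997230055150594 -0.09362791869641866 -0.08471229934809799
[[ 0.6344 -0.0845  0.056 ]
 [ 0.6345 -0.1848  0.056 ]
 [ 0.535  -0.0845  0.056 ]
 [ 0.5344 -0.1843  0.056 ]] [ 0.58459843 -0.13453168  0.056     ]
shift [-0.0036  0.6577 -1.5458] turn [0.0029 0.0003 0.0004] rows>= 12.1 dist 0.5039618302801467
```

Run:
```python
from h import *
go([.437,.313,.32],-64.5)
```

```text
shift [ 0.0966  0.4475 -1.5551] turn [0.0029 0.0003 0.0004] rows>= 11.7 dist 0.4863277814496604
```

```bash
python3 -m crank '[[[0.04,0.18,-0.63],[0,0,0],1],[[0.04,0.18,-0.63],[0,0,0],1],[[0.04,0.18,-0.63],[0,0,0],1],[[0.04,0.18,-0.63],[0,0,0],1],[[0.04,0.18,-0.63],[0,0,0],1]]' | head -2
python3 -m crank '[[[0.04,0.18,-0.63],[0,0,0],1],[[0.04,0.18,-0.63],[0,0,0],1],[[0.04,0.18,-0.63],[0,0,0],1],[[0.04,0.18,-0.63],[0,0,0],1],[[0.04,0.18,-0.63],[0,0,0],1]]' | head -2
python3 -m crank '[[[0.02,0.09,-0.3],[0.003,0,0],1],[[0.02,0.09,-0.3],[0.003,0,0],1],[[0.02,0.09,-0.3],[0.003,0,0],1],[[0.02,0.09,-0.3],[0.003,0,0],1],[[0.02,0.09,-0.3],[0.003,0,0],1]]' | head -2
python3 - <<'E'
from h import *
st()
k=optics.calibration("wrist"); p,d=optics.capture("wrist"); cv2.imwrite("pics/w2.png",p[:,:,::-1]); np.savez("w2.npz",d=d,**k); st()
print(models.look_for("wrist","plate"),models.look_for("wrist","knuckle"),models.look_for("wrist","front"))
E
```

```text
clock: 2.77
ee_pos: [0.4848, 0.0304, 0.3372]
clock: 3.18
ee_pos: [0.4515, 0.224, 0.3253]
clock: 3.6
ee_pos: [0.4381, 0.3138, 0.3189]
t 3.6 p [0.4381 0.3138 0.3189] F [-0.4 -0.8  1.5] gap 0.0871 toolx [-0.001 -0.002 -1.   ] z [ 0.429 -0.903  0.001] heading -64.58
t 3.65 p [0.4385 0.3129 0.319 ] F [ 0.1 -0.5  0.2] gap 0.0871 toolx [-0.    -0.002 -1.   ] z [ 0.428 -0.904  0.002] heading -64.69
[{'centre': [-0.0027, -0.1168, 0.4343], 'score': 0.97}, {'centre': [-0.2769, -0.0629, 0.4492], 'score': 0.72}] [{'centre': [-0.2762, -0.0594, 0.4506], 'score': 0.87}, {'centre': [0.0446, -0.2346, 0.3979], 'score': 0.47}] [{'centre': [-0.271, -0.0639, 0.4496], 'score': 0.71}, {'centre': [-0.0069, -0.1187, 0.4339], 'score': 0.56}]
```

View pics/w2.png

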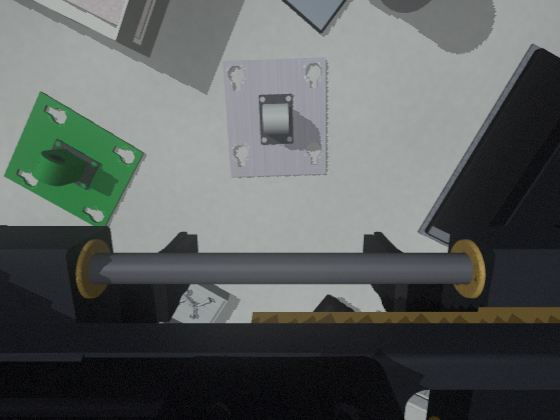

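Run:
```python
from h import *
n=np.load("w2.npz"); k={a:n[a] for a in n.files if a!='d'}
p=cv2.imread("pics/w2.png"); 
hsv=cv2.cvtColor(p,cv2.COLOR_BGR2HSV)
print(p[70,280],p[90,300],p[160,280],p[30,260],p[200,250])
C=cloud(k,n["d"]); 
print("z",C[70,270],C[200,300],C[115,275],C[165,270])
b=p.astype(int); m=((b[:,:,0]-b[:,:,1])>6)&(b[:,:,2]>b[:,:,1]); m=m.astype(np.uint8)
m[:50]=0;m[185:]=0;m[:,:215]=0;m[:,340:]=0
m=cv2.morphologyEx(m,cv2.MORPH_OPEN,np.ones((3,3)))
cv2.imwrite("pics/m2.png",m*255)
v,u=np.nonzero(m); W=np.array([px2w(k,a,c,.004)[:2] for a,c in zip(u,v)])
r=cv2.minAreaRect((W*1000).astype(np.float32)); print(r, cv2.boxPoints(r)); 
# knuckle top
K=C[100:145,255:300].reshape(-1,3); K=K[K[:,2]>.045]; print(len(K),K[:,2].max(),K.mean(0))
rk=cv2.minAreaRect((K[:,:2]*1000).astype(np.float32)); print(rk)
```

```text
[161 153 153] [162 153 153] [158 149 149] [161 163 159] [168 170 167]
z [0.55306699 0.38319514 0.00507462] [0.41477059 0.2714001  0.00124683] [0.5042295  0.35213315 0.06185721] [0.44219267 0.33136936 0.00582429]
((464.8573303222656, 343.52386474609375), (2.689753770828247, 2.750059127807617), 25.465713500976562) [[463.0519  344.18704]
 [464.23434 341.7042 ]
 [466.66275 342.8607 ]
 [465.48032 345.34354]]
789 0.45643052331007783 [0.50104903 0.34972204 0.06190527]
((501.1011962890625, 349.6943054199219), (35.408348083496094, 31.475629806518555), 28.555091857910156)
```

View pics/m2.png

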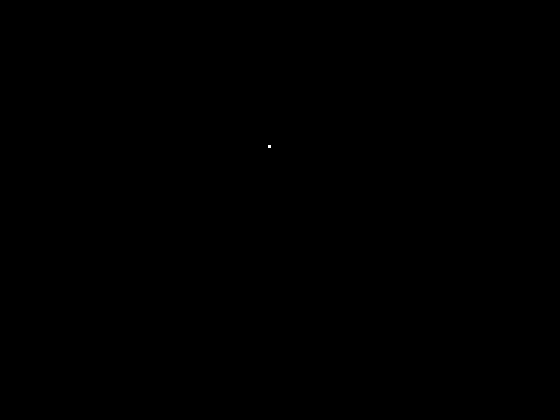

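Run:
```python
from h import *
n=np.load("w2.npz"); k={a:n[a] for a in n.files if a!='d'}
p=cv2.imread("pics/w2.png"); b=cv2.GaussianBlur(p,(3,3),0).astype(int)
m=((b[:,:,0]-b[:,:,1])>4).astype(np.uint8)
m[:50]=0;m[185:]=0;m[:,:215]=0;m[:,340:]=0
m=cv2.morphologyEx(m,cv2.MORPH_OPEN,np.ones((3,3)))
cv2.imwrite("pics/m3.png",m*255)
v,u=np.nonzero(m); W=np.array([px2w(k,a,c,.004)[:2] for a,c in zip(u,v)])
r=cv2.minAreaRect((W*1000).astype(np.float32)); print(r, cv2.boxPoints(r)); 
C=cloud(k,n["d"])
K=C[85:160,240:310].reshape(-1,3); K=K[(K[:,2]>.055)&(K[:,2]<.07)]; print(len(K),np.ptp(K,axis=0),K.mean(0),np.median(K,0))
print(cv2.minAreaRect((K[:,:2]*1000).astype(np.float32)))
c=w2px(k,[[.501,.345,.062]]);print(c)
a=cv2.resize(p[50:185,215:340],None,fx=4,fy=4,interpolation=cv2.INTER_CUBIC);cv2.imwrite("pics/c2.png",a)
```

```text
((500.9748229980469, 350.2138977050781), (149.6134490966797, 131.39820861816406), 27.366281509399414) [[404.33963 374.1734 ]
 [464.74042 257.48047]
 [597.61    326.2544 ]
 [537.2092  442.94733]]
652 [0.03919406 0.03846305 0.00965929] [0.50117444 0.34989075 0.06027614] [0.50118185 0.34985415 0.06091969]
((500.8562316894531, 349.65191650390625), (30.097373962402344, 29.945743560791016), 27.7724552154541)
[[279.34407236 120.31210967]]
```

View pics/m3.png

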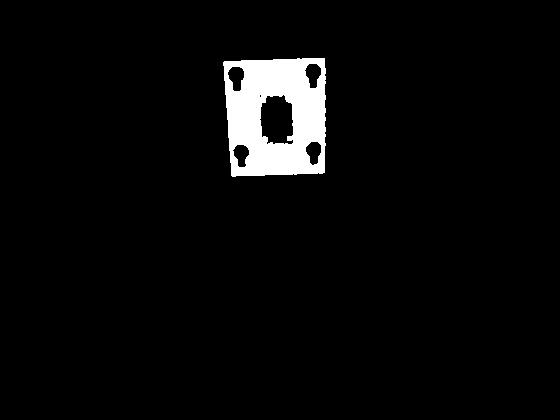

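View pics/c2.png

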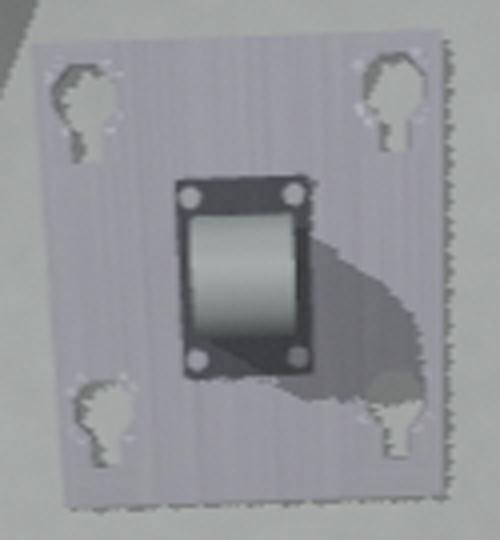

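Run:
```python
from h import *
k=optics.calibration("top")
p=cv2.imread("pics/top0.png"); b=cv2.GaussianBlur(p,(3,3),0).astype(int)
m=((b[:,:,0]-b[:,:,1])>3).astype(np.uint8)
m[:200]=0;m[268:]=0;m[:,:140]=0;m[:,206:]=0
m=cv2.morphologyEx(m,cv2.MORPH_OPEN,np.ones((3,3)))
cv2.imwrite("pics/m4.png",cv2.resize(m[195:275,135:215]*255,None,fx=5,fy=5))
v,u=np.nonzero(m); W=np.array([px2w(k,a,c,.004)[:2] for a,c in zip(u,v)])
r=cv2.minAreaRect((W*1000).astype(np.float32)); print(r, cv2.boxPoints(r)); 
print(W.mean(0))
p,d=optics.capture("side"); cv2.imwrite("pics/s1.png",p[:,:,::-1]); k=optics.calibration("side")
C=cloud(k,d); K=C[(np.hypot(C[:,:,0]-.5,C[:,:,1]-.345)<.04)&(C[:,:,2]>.055)&(C[:,:,2]<.075)]; print(len(K),K.mean(0),K.min(0),K.max(0))
p,d=optics.capture("top"); cv2.imwrite("pics/t1.png",p[:,:,::-1])
st()
```

```text
((501.10797119140625, 347.91607666015625), (139.54150390625, 121.81727600097656), 30.945274353027344) [[409.9481  364.27747]
 [472.58884 259.7998 ]
 [592.2678  331.5547 ]
 [529.6271  436.03235]]
[0.50255767 0.35494388]
61 [0.49655491 0.3534898  0.06015189] [0.47916358 0.33050297 0.05514895] [0.51476479 0.37345622 0.066919  ]
t 3.9 p [0.4379 0.3139 0.3197] F [-1.4  0.  -0.2] gap 0.0867 toolx [ 0.001 -0.001 -1.   ] z [ 0.428 -0.904  0.001] heading -64.64
```

View pics/m4.png

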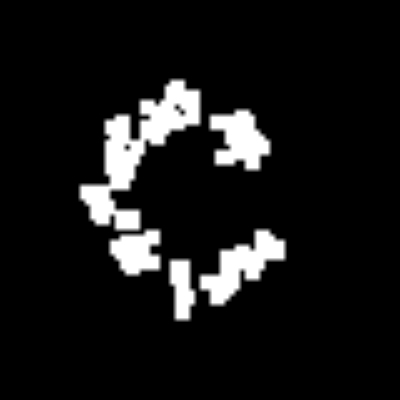

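View pics/t1.png

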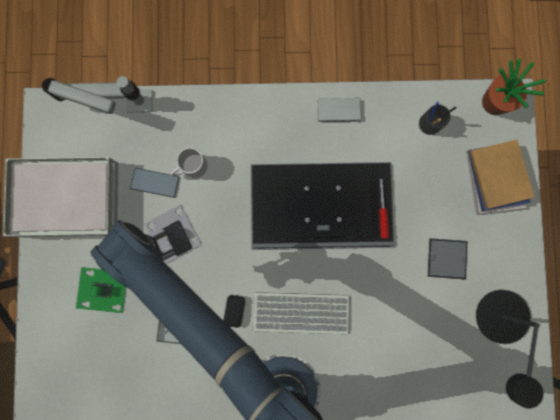

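Run:
```python
from h import *
go([.501,.350,.13],-62.5)
```

```text
shift [ 0.6322  0.2413 -0.0191] turn [-0.0178  0.0004 -0.0001] rows>= 4.9 dist 0.20308935703222208
```

```bash
python3 -m crank '[[[0.3,0.241,-0.019],[-0.018,0,0],1],[[0.632,0.241,-0.019],[-0.018,0,0],1],[[0.632,0.241,-0.019],[-0.018,0,0],1],[[0.632,0.241,-0.019],[-0.018,0,0],1],[[0.632,0.241,-0.019],[-0.018,0,0],1]]' | head -2
python3 -m crank '[[[0,0,0],[0,0,0],1]]' | head -2
python3 - <<'E'
from h import *
st()
k=optics.calibration("wrist"); p,d=optics.capture("wrist"); cv2.imwrite("pics/w3.png",p[:,:,::-1]); np.savez("w3.npz",d=d,**k); st()
go([.501,.350,.042],-62.5)
E
```

```text
clock: 4.32
ee_pos: [0.5008, 0.3508, 0.1279]
clock: 4.4
ee_pos: [0.4984, 0.3479, 0.1219]
t 4.4 p [0.4984 0.3479 0.1219] F [-0.3 -1.5 -0.5] gap 0.0869 toolx [-0.011 -0.008 -1.   ] z [ 0.463 -0.886  0.002] heading -62.43
t 4.45 p [0.4989 0.3493 0.1258] F [-0.2  0.3 -0.7] gap 0.0872 toolx [-0.007 -0.005 -1.   ] z [ 0.463 -0.886  0.001] heading -62.4
shift [0.2794 0.0096 0.0007] turn [0.0009 0.0006 0.0041] rows>= 2.0 dist 0.08386262047957659
```

View pics/w3.png

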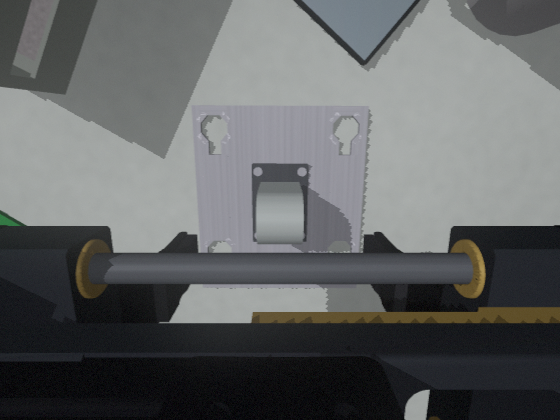

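The plate sits square in view, with the knuckle at (281,210) between the fingers, so I'll descend and grip.

```bash
python3 -m crank '[[[0,0,0],[0,0,0],1],[[0.1,0,0],[0,0,0],1],[[0.2,0,0],[0,0,0],1],[[0.29,0,0],[0,0,0],1],[[0.29,0,0],[0,0,0],1]]' | head -2
python3 - <<'E'
from h import *
st(); go([.501,.350,.042],-62.5)
E
```

```text
clock: 4.87
ee_pos: [0.4988, 0.3501, 0.0416]
t 4.87 p [0.4988 0.3501 0.0416] F [-0.7 -0.3 -1.1] gap 0.0868 toolx [-0.003 -0.003 -1.   ] z [ 0.464 -0.886  0.002] heading -62.34
shift [-0.0013  0.0064  0.0036] turn [0.0014 0.0007 0.0018] rows>= 0.1 dist 0.002229218592560073
```

```bash
python3 -m crank '[[[0,0.005,0.002],[0,0,0],0],[[0,0.005,0.002],[0,0,0],0],[[0,0.005,0.002],[0,0,0],0],[[0,0.005,0.002],[0,0,0],0],[[0,0.005,0.002],[0,0,0],0]]' 40
python3 -m crank '[[[0,0,0],[0,0,0],0],[[0,0,0],[0,0,0],0],[[0,0,0],[0,0,0],0]]'
python3 - <<'E'
from h import *
st()
E
```

```text
clock: 5.28
ee_pos: [0.5023, 0.3525, 0.0446]
tcp_rot: [0.848, 1.398, -0.844]
contact_force: [-0.2, -0.4, -0.2]
finger_gap: 0.0614
clock: 5.53
ee_pos: [0.5016, 0.352, 0.0431]
tcp_rot: [0.846, 1.4, -0.846]
contact_force: [-0.5, 0.9, 0.1]
finger_gap: 0.0418
t 5.53 p [0.5016 0.352  0.0431] F [-0.5  0.9  0.1] gap 0.0418 toolx [ 0.  0. -1.] z [ 0.465 -0.885  0.   ] heading -62.31
```

```bash
python3 -m crank '[[[0,0,0],[0,0,0],0],[[0,0,0],[0,0,0],0],[[0,0,0],[0,0,0],0]]'
python3 -m crank '[[[0,0,0],[0,0,0],0],[[-0.03,0,0],[0,0,0],0],[[-0.1,0,0],[0,0,0],0],[[-0.1,0,0],[0,0,0],0]]'
python3 - <<'E'
from h import *
st()
E
```

```text
clock: 5.78
ee_pos: [0.5019, 0.3513, 0.0429]
tcp_rot: [0.846, 1.399, -0.847]
contact_force: [0.1, -1.5, 1.8]
finger_gap: 0.0297
clock: 6.12
ee_pos: [0.5022, 0.3538, 0.0755]
tcp_rot: [0.85, 1.399, -0.842]
contact_force: [1.2, 1.9, -3.7]
finger_gap: 0.0298
t 6.12 p [0.5022 0.3538 0.0755] F [ 1.2  1.9 -3.7] gap 0.0298 toolx [ 0.003  0.004 -1.   ] z [ 0.465 -0.885 -0.002] heading -62.28
```

Run:
```python
from h import *
go([.577,-.134,.2],-90.1)
```

```text
shift [-0.4203 -0.5339  1.5544] turn [ 0.2319 -0.0014 -0.0019] rows>= 12.2 dist 0.5089365924543054
```

```bash
python3 -m crank '[[[-0.1,0,0.03],[0,0,0],0],[[-0.22,-0.05,0.12],[0,0,0],0],[[-0.32,-0.1,0.24],[0,0,0],0],[[-0.38,-0.15,0.36],[0,0,0],0],[[-0.42,-0.19,0.48],[0,0,0],0]]'
python3 -m crank '[[[0,-0.04,0.12],[0,0,0],0],[[0,-0.08,0.24],[0,0,0],0],[[0,-0.12,0.36],[0,0,0],0],[[0,-0.16,0.48],[0,0,0],0],[[0,-0.2,0.58],[0,0,0],0]]'
python3 - <<'E'
from h import *
st()
go([.577,-.134,.2],-90.1)
E
```

```text
clock: 6.53
ee_pos: [0.5157, 0.2095, 0.1961]
tcp_rot: [0.845, 1.401, -0.842]
contact_force: [0.8, -1.0, -5.7]
finger_gap: 0.0295
clock: 6.95
ee_pos: [0.5438, 0.0243, 0.1939]
tcp_rot: [0.847, 1.399, -0.848]
contact_force: [0.3, 0.1, -5.4]
finger_gap: 0.0296
t 6.95 p [0.5438 0.0243 0.1939] F [ 0.3  0.1 -5.4] gap 0.0296 toolx [-0.    -0.001 -1.   ] z [ 0.463 -0.886  0.   ] heading -62.39
shift [-0.0199 -0.1466  0.5189] turn [0.2309 0.0003 0.0003] rows>= 3.9 dist 0.16187741753420604
```

```bash
python3 -m crank '[[[0,-0.03,0.1],[0.05,0,0],0],[[0,-0.06,0.22],[0.1,0,0],0],[[0,-0.1,0.34],[0.15,0,0],0],[[0,-0.13,0.44],[0.2,0,0],0],[[0,-0.15,0.5],[0.231,0,0],0]]'
python3 -m crank '[[[0,0,0],[0,0,0],0],[[0,0,0],[0,0,0],0],[[0,0,0],[0,0,0],0]]'|head -1
python3 - <<'E'
from h import *
st()
k=optics.calibration("wrist"); p,d=optics.capture("wrist"); cv2.imwrite("pics/w4.png",p[:,:,::-1]); np.savez("w4.npz",d=d,**k); st()
go([.577,-.134,.2],-90.1)
E
```

```text
clock: 7.37
ee_pos: [0.5735, -0.1315, 0.1936]
tcp_rot: [1.214, 1.204, -1.218]
contact_force: [0.2, -0.5, -5.6]
finger_gap: 0.0295
clock: 7.62
t 7.62 p [ 0.5734 -0.1248  0.1939] F [-0.8  1.  -5.5] gap 0.0301 toolx [-0.001  0.002 -1.   ] z [ 0.002 -1.    -0.002] heading -89.91
t 7.67 p [ 0.5736 -0.1244  0.1941] F [ 0.   0.9 -4.4] gap 0.0301 toolx [-0.001  0.002 -1.   ] z [ 0.003 -1.    -0.002] heading -89.86
shift [-0.0196  0.0114  0.0321] turn [ 0.002  -0.0007  0.0004] rows>= 0.3 dist 0.01179721668365601
```

View pics/w4.png

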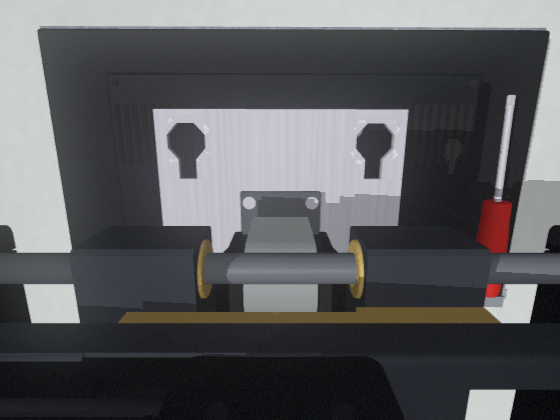

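```bash
cat >> h.py <<'E'
def inhand(name):
    n=np.load(name+".npz"); k={a:n[a] for a in n.files if a!='d'}; p=cv2.imread(f"pics/{name}.png"); d=n["d"]
    C=cloud(k,d); s=sense()
    z=[np.median(C[115:125,a:b].reshape(-1,3),0) for a,b in ((165,240),(300,400))]; zz=[np.median(C[r:r+6,215:340].reshape(-1,3),0) for r in (115,175)]
    print("top pts",np.round(z,4).tolist(),np.round(zz,4).tolist())
    return k,p,C
E
python3 - <<'E'
from h import *
k,p,C=inhand("w4")
g=cv2.GaussianBlur(cv2.cvtColor(p,cv2.COLOR_BGR2GRAY),(3,3),0).astype(float)
# front edge: gradient rows at columns
zt=.155
cols=[170,200,240,280,320,360,390]
E=[]
for c in cols:
    gr=np.diff(g[95:125,c-2:c+3].mean(1)); i=np.argmax(gr); E.append(px2w(k,c,95+i+.5,zt))
E=np.array(E); f=np.polyfit(E[:,1],E[:,0],1); print(E.round(4).tolist(),"edge yaw",np.degrees(np.arctan(-f[0])) )
L=[];Rr=[]
for r in (120,130,205,215):
    row=g[r-1:r+2].mean(0); gl=np.diff(row[145:175]); gR=np.diff(row[390:420])
    L.append(px2w(k,145+np.argmax(gl)+.5,r,zt)); Rr.append(px2w(k,390+np.argmin(gR)+.5,r,zt))
print(np.round(L,4).tolist(),np.round(Rr,4).tolist())
ym=(np.mean(L,0)+np.mean(Rr,0))/2; print("ymid",ym, "width",np.mean(L,0)-np.mean(Rr,0))
xf=np.polyval(f,ym[1]); print("front x",xf,"origin",xf-.075,ym[1]); st()
E
```

```text
top pts [[0.6411, -0.0833, 0.1556], [0.6412, -0.1601, 0.1553]] [[0.6422, -0.1223, 0.1555], [0.6109, -0.1223, 0.1555]]
[[0.6467, -0.0669, 0.155], [0.6468, -0.0824, 0.155], [0.6468, -0.1031, 0.155], [0.6469, -0.1239, 0.155], [0.6469, -0.1446, 0.155], [0.647, -0.1653, 0.155], [0.647, -0.1808, 0.155]] edge yaw 0.12845214971370222
[[0.6409, -0.0578, 0.155], [0.6359, -0.0578, 0.155], [0.5952, -0.0575, 0.155], [0.5894, -0.0576, 0.155]] [[0.6413, -0.1904, 0.155], [0.6362, -0.1904, 0.155], [0.5956, -0.1904, 0.155], [0.5898, -0.1903, 0.155]]
ymid [ 0.61552434 -0.12401732  0.155     ] width [-0.00034797  0.13270772  0.        ]
front x 0.6468648351593566 origin 0.5718648351593566 -0.12401731854475931
t 7.67 p [ 0.5736 -0.1244  0.1941] F [ 0.   0.9 -4.4] gap 0.0301 toolx [-0.001  0.002 -1.   ] z [ 0.003 -1.    -0.002] heading -89.86
```

Run:
```python
from h import *
st();go([.5787,-.1344,.115],-90.1)
```

```text
t 7.67 p [ 0.5736 -0.1244  0.1941] F [ 0.   0.9 -4.4] gap 0.0301 toolx [-0.001  0.002 -1.   ] z [ 0.003 -1.    -0.002] heading -89.86
shift [0.2637 0.0173 0.0339] turn [ 0.002  -0.0007  0.0004] rows>= 1.9 dist 0.07992767171966912
```

```bash
python3 -m crank '[[[0.04,0.017,0.034],[0.002,0,0],0],[[0.12,0.017,0.034],[0.002,0,0],0],[[0.2,0.017,0.034],[0.002,0,0],0],[[0.25,0.017,0.034],[0.002,0,0],0],[[0.264,0.017,0.034],[0.002,0,0],0]]'|head -2
python3 -m crank '[[[0,0,0],[0,0,0],0],[[0,0,0],[0,0,0],0],[[0,0,0],[0,0,0],0],[[0,0,0],[0,0,0],0]]'|head -2
python3 - <<'E'
from h import *
st()
k=optics.calibration("wrist"); p,d=optics.capture("wrist"); cv2.imwrite("pics/w5.png",p[:,:,::-1]); np.savez("w5.npz",d=d,**k); st()
go([.5787,-.1344,.115],-90.1)
E
```

```text
clock: 8.08
ee_pos: [0.5768, -0.1359, 0.1118]
clock: 8.42
ee_pos: [0.5801, -0.1367, 0.117]
t 8.42 p [ 0.5801 -0.1367  0.117 ] F [-0.2  0.1 -6.4] gap 0.0301 toolx [ 0.003 -0.001 -1.   ] z [-0.004 -1.     0.001] heading -90.26
t 8.47 p [ 0.5799 -0.1367  0.1168] F [ 0.4 -0.2 -5.2] gap 0.0297 toolx [ 0.002 -0.001 -1.   ] z [-0.005 -1.     0.001] heading -90.26
shift [ 0.0061 -0.004  -0.0077] turn [-0.0013  0.0003 -0.0012] rows>= 0.1 dist 0.0031866285045211973
```

View pics/w5.png

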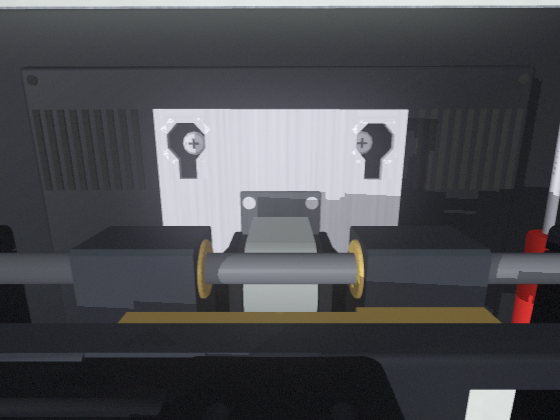

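```bash
cat >> h.py <<'E'
def fit(name,zt,sc,cols=(170,200,240,280,320,360,390),rows=(120,130,205,215),z=.0565):
    n=np.load(name+".npz"); k={a:n[a] for a in n.files if a!='d'}; p=cv2.imread(f"pics/{name}.png")
    g=cv2.GaussianBlur(cv2.cvtColor(p,cv2.COLOR_BGR2GRAY),(3,3),0).astype(float)
    E=[]
    for c in cols:
        gr=np.diff(g[95:125,c-2:c+3].mean(1)); E.append(px2w(k,c,95+np.argmax(gr)+.5,zt))
    E=np.array(E); f=np.polyfit(E[:,1],E[:,0],1)
    L=[];Q=[]
    for r in rows:
        row=g[r-1:r+2].mean(0)
        L.append(px2w(k,145+np.argmax(np.diff(row[145:175]))+.5,r,zt)); Q.append(px2w(k,390+np.argmin(np.diff(row[390:420]))+.5,r,zt))
    y=(np.mean(L,0)+np.mean(Q,0))[1]/2; o=np.array([np.polyval(f,y)-.075,y])
    S=np.array([px2w(k,*q,z) for q in sc]); m=S.mean(0)[:2]-[.05,0]
    print("width",(np.mean(L,0)-np.mean(Q,0))[1],"yaw",np.degrees(np.arctan(-f[0])),"origin",o.round(4),"mount",m.round(4),"screws sep",S[0]-S[1],"err origin-(mount-8mm)",(o-m+[.008,0]).round(4))
E
python3 - <<'E'
from h import *
p=cv2.imread("pics/w5.png");cv2.imwrite("pics/c5.png",cv2.resize(p[100:190,140:420],None,fx=2.8,fy=2.8,interpolation=cv2.INTER_CUBIC))
C=inhand("w5")
fit("w5",.078,[(194,143),(361.5,142.5)])
E
```

```text
top pts [[0.6482, -0.0959, 0.0787], [0.6479, -0.1724, 0.0787]] [[0.6491, -0.1349, 0.0788], [0.6178, -0.1345, 0.0787]]
width 0.13287045814654702 yaw -0.21303359449024084 origin [ 0.5787 -0.1363] mount [ 0.5852 -0.1348] screws sep [7.93789915e-05 9.98847170e-02 0.00000000e+00] err origin-(mount-8mm) [ 0.0016 -0.0014]
```

View pics/c5.png

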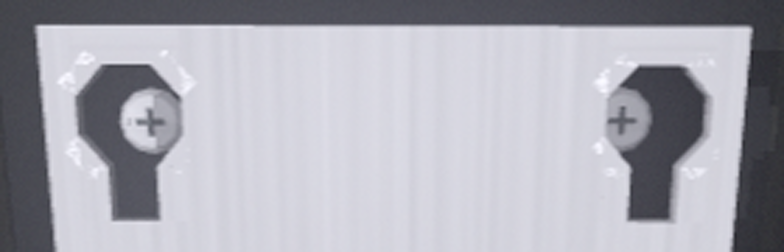

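```bash
python3 -m crank '[[[0,-0.005,-0.005],[0,0,0],0],[[0,-0.005,-0.005],[0,0,0],0],[[0,-0.005,-0.005],[0,0,0],0],[[0.03,-0.005,-0.005],[0,0,0],0],[[0.03,-0.005,-0.005],[0,0,0],0]]'|head -2
python3 -m crank '[[[0,0,0],[0,0,0],0],[[0,0,0],[0,0,0],0],[[0,0,0],[0,0,0],0],[[0,0,0],[0,0,0],0],[[0,0,0],[0,0,0],0]]'|head -2
python3 - <<'E'
from h import *
st()
k=optics.calibration("wrist"); p,d=optics.capture("wrist"); cv2.imwrite("pics/w6.png",p[:,:,::-1]); np.savez("w6.npz",d=d,**k); st()
p=cv2.imread("pics/w6.png");cv2.imwrite("pics/c6.png",cv2.resize(p[100:190,140:420],None,fx=2.8,fy=2.8,interpolation=cv2.INTER_CUBIC))
C=inhand("w6")
E
```

```text
clock: 8.88
ee_pos: [0.5766, -0.1352, 0.1051]
clock: 9.3
ee_pos: [0.5777, -0.1352, 0.1067]
t 9.3 p [ 0.5777 -0.1352  0.1067] F [ 0.  -0.1 -5.6] gap 0.0299 toolx [ 0. -0. -1.] z [-0.005 -1.     0.   ] heading -90.27
t 9.35 p [ 0.5777 -0.1352  0.1067] F [-0.1  0.1 -5.9] gap 0.0297 toolx [ 0. -0. -1.] z [-0.005 -1.     0.   ] heading -90.27
top pts [[0.6457, -0.0941, 0.0684], [0.6454, -0.1708, 0.0683]] [[0.6466, -0.1332, 0.0684], [0.6153, -0.1335, 0.0684]]
```

View pics/c6.png

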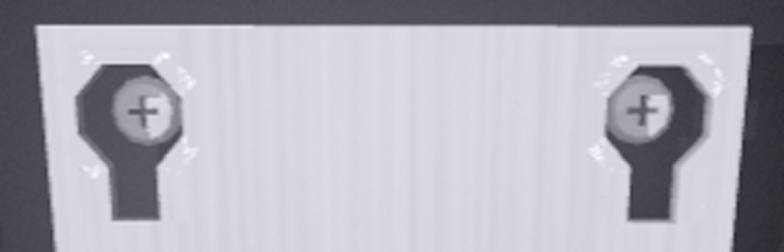

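Settled now. The screws show at crop (146,111) and (641,110), inside the round ends.

Run:
```python
from h import *
f=lambda x,y:(140+x/2.8-.3,100+y/2.8-.3)
for z in (.0560,.0570): fit("w6",.0684,[f(145,110.5),f(640,110.5)],z=z)
```

```text
width 0.13230866626871568 yaw -0.22978721144334693 origin [ 0.5762 -0.1348] mount [ 0.5851 -0.1346] screws sep [0.00039731 0.0999093  0.        ] err origin-(mount-8mm) [-0.0009 -0.0001]
width 0.13230866626871568 yaw -0.22978721144334693 origin [ 0.5762 -0.1348] mount [ 0.5852 -0.1346] screws sep [0.0003952  0.09937893 0.        ] err origin-(mount-8mm) [-0.001  -0.0001]
```

```bash
python3 -m crank '[[[0.01,0.003,0],[0,0,0],0],[[0.02,0.003,0],[0,0,0],0],[[0.03,0.003,0],[0,0,0],0],[[0.03,0.003,0],[0,0,0],0],[[0.03,0.003,0],[0,0,0],0]]'
python3 -m crank '[[[0.005,0,0],[0,0,0],0],[[0.01,0,0],[0,0,0],0],[[0.015,0,0],[0,0,0],0],[[0.015,0,0],[0,0,0],0],[[0.015,0,0],[0,0,0],0]]'
python3 - <<'E'
from h import *
st()
E
```

```text
clock: 9.77
ee_pos: [0.5782, -0.1351, 0.0971]
tcp_rot: [1.212, 1.208, -1.213]
contact_force: [-0.5, -0.0, -4.5]
finger_gap: 0.0299
clock: 10.18
ee_pos: [0.5784, -0.1352, 0.0931]
tcp_rot: [1.213, 1.207, -1.213]
contact_force: [-0.2, -0.1, -4.8]
finger_gap: 0.0295
t 10.18 p [ 0.5784 -0.1352  0.0931] F [-0.2 -0.1 -4.8] gap 0.0295 toolx [-0. -0. -1.] z [-0.005 -1.     0.   ] heading -90.27
```

```bash
python3 -m crank '[[[0.003,0,0],[0,0,0],0],[[0.006,0,0],[0,0,0],0],[[0.009,0,0],[0,0,0],0],[[0.009,0,0],[0,0,0],0],[[0.009,0,0],[0,0,0],0]]'
python3 -m crank '[[[0.002,0,0],[0,0,0],0],[[0.004,0,0],[0,0,0],0],[[0.004,0,0],[0,0,0],0],[[0.004,0,0],[0,0,0],0]]'
python3 - <<'E'
from h import *
st()
k=optics.calibration("wrist"); p,d=optics.capture("wrist"); cv2.imwrite("pics/w7.png",p[:,:,::-1]); np.savez("w7.npz",d=d,**k); st()
inhand("w7")
E
```

```text
clock: 10.6
ee_pos: [0.5785, -0.1352, 0.0904]
tcp_rot: [1.213, 1.207, -1.213]
contact_force: [-0.6, -0.4, -4.6]
finger_gap: 0.03
clock: 10.93
ee_pos: [0.5785, -0.1352, 0.0892]
tcp_rot: [1.213, 1.207, -1.213]
contact_force: [0.8, 0.4, -4.1]
finger_gap: 0.0297
t 10.93 p [ 0.5785 -0.1352  0.0892] F [ 0.8  0.4 -4.1] gap 0.0297 toolx [ 0. -0. -1.] z [-0.005 -1.     0.   ] heading -90.28
t 10.98 p [ 0.5785 -0.1352  0.0892] F [-0.6 -0.3 -4.4] gap 0.0295 toolx [ 0. -0. -1.] z [-0.005 -1.     0.   ] heading -90.27
top pts [[0.6466, -0.0942, 0.0508], [0.6462, -0.171, 0.0507]] [[0.6474, -0.1332, 0.0507], [0.6161, -0.133, 0.0508]]
```

View pics/w7.png

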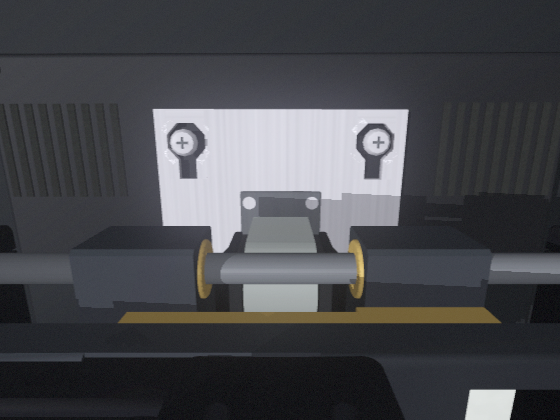

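Both front heads are clearly through the round ends at (182,143) and (377,142). There's less than 1 mm left to go down.

```bash
python3 -m crank '[[[0.0015,0,0],[0,0,0],0],[[0.003,0,0],[0,0,0],0],[[0.003,0,0],[0,0,0],0],[[0.003,0,0],[0,0,0],0]]'
python3 -m crank '[[[0.001,0,0],[0,0,0],0],[[0.001,0,0],[0,0,0],0],[[0.001,0,0],[0,0,0],0]]'
```

```text
clock: 11.32
ee_pos: [0.5785, -0.1352, 0.0889]
tcp_rot: [1.213, 1.207, -1.213]
contact_force: [-2.6, 0.5, 2.1]
finger_gap: 0.0295
clock: 11.57
ee_pos: [0.5785, -0.1352, 0.0888]
tcp_rot: [1.213, 1.206, -1.213]
contact_force: [-3.8, 1.0, 5.4]
finger_gap: 0.0294
```

```bash
python3 -m crank '[[[0,0,0],[0,0,0],0.6],[[0,0,0],[0,0,0],0.6],[[0,0,0],[0,0,0],0.6],[[0,0,0],[0,0,0],0.6]]'
python3 - <<'E'
from h import *
st()
k=optics.calibration("wrist"); p,d=optics.capture("wrist"); cv2.imwrite("pics/w8.png",p[:,:,::-1]); np.savez("w8.npz",d=d,**k); st()
inhand("w8")
E
```

```text
clock: 11.9
ee_pos: [0.5789, -0.1353, 0.088]
tcp_rot: [1.213, 1.206, -1.212]
contact_force: [0.8, -0.4, -0.4]
finger_gap: 0.0479
t 11.9 p [ 0.5789 -0.1353  0.088 ] F [ 0.8 -0.4 -0.4] gap 0.0479 toolx [ 0.001 -0.    -1.   ] z [-0.005 -1.     0.   ] heading -90.28
t 11.95 p [ 0.5788 -0.1352  0.0879] F [ 0.7  0.1 -0.2] gap 0.0495 toolx [ 0.001  0.    -1.   ] z [-0.005 -1.    -0.   ] heading -90.28
top pts [[0.6469, -0.0946, 0.0505], [0.6466, -0.1709, 0.0504]] [[0.6478, -0.1335, 0.0505], [0.6166, -0.1331, 0.0505]]
```

View pics/w8.png

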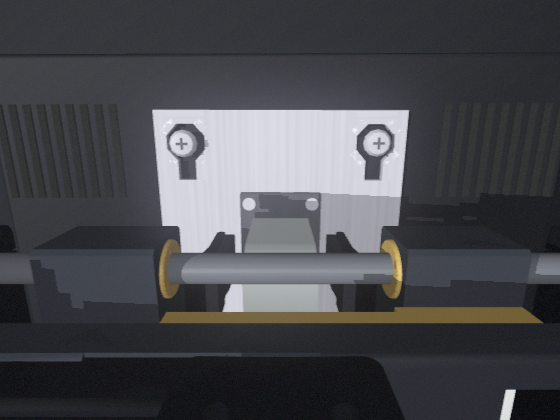

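Released: the plate lies flat, with its top at z=0.0505. Next I'll open fully, rise, shut the fingers and go behind the knuckle.

```bash
python3 -m crank '[[[0,0,0],[0,0,0],0.8],[[-0.01,0,0],[0,0,0],0.8],[[-0.08,0,0],[0,0,0],0.8],[[-0.16,0,0],[0,0,0],0.8],[[-0.24,0,0],[0,0,0],0.8]]'
python3 -m crank '[[[0,-0.05,0],[0,0,0],0],[[0,-0.12,0],[0,0,0],0],[[0,-0.19,0],[0,0,0],0],[[0,-0.2,0],[0,0,0],0],[[0,-0.2,0],[0,0,0],0]]'
python3 -m crank '[[[0,0,0],[0,0,0],0],[[0,0,0],[0,0,0],0],[[0,0,0],[0,0,0],0],[[0,0,0],[0,0,0],0]]'
python3 - <<'E'
from h import *
st()
k=optics.calibration("wrist"); p,d=optics.capture("wrist"); cv2.imwrite("pics/w9.png",p[:,:,::-1]); np.savez("w9.npz",d=d,**k); st()
p,d=optics.capture("top");cv2.imwrite("pics/t2.png",cv2.resize(p[140:270,230:420,::-1],None,fx=4,fy=4,interpolation=cv2.INTER_CUBIC))
go([.522,-.1346,.085],-90.15)
E
```

```text
clock: 12.37
ee_pos: [0.5781, -0.135, 0.1605]
tcp_rot: [1.212, 1.208, -1.213]
contact_force: [0.5, -0.1, 0.1]
finger_gap: 0.0691
clock: 12.78
ee_pos: [0.5176, -0.1352, 0.1603]
tcp_rot: [1.213, 1.206, -1.213]
contact_force: [0.1, -0.4, 0.1]
finger_gap: 0.0439
clock: 13.12
ee_pos: [0.5193, -0.1348, 0.1599]
tcp_rot: [1.213, 1.207, -1.212]
contact_force: [-0.7, 0.6, -0.5]
finger_gap: 0.0176
t 13.12 p [ 0.5193 -0.1348  0.1599] F [-0.7  0.6 -0.5] gap 0.0176 toolx [ 0.001  0.    -1.   ] z [-0.004 -1.    -0.   ] heading -90.25
t 13.17 p [ 0.519  -0.1348  0.1598] F [-0.2  0.3 -0.1] gap 0.0135 toolx [ 0.  0. -1.] z [-0.004 -1.    -0.   ] heading -90.26
shift [ 0.2493  0.0104 -0.0005] turn [-0.0009 -0.0001 -0.    ] rows>= 1.8 dist 0.07485314461734455
```

View pics/w9.png

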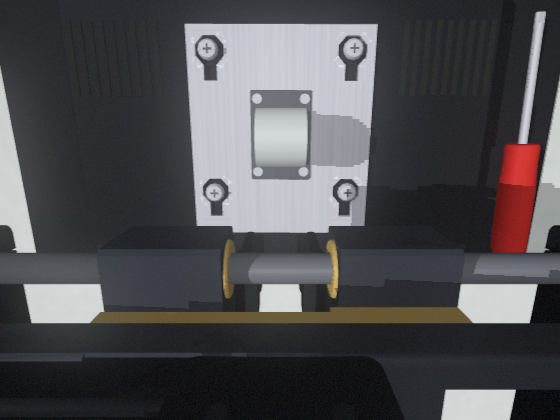

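View pics/t2.png

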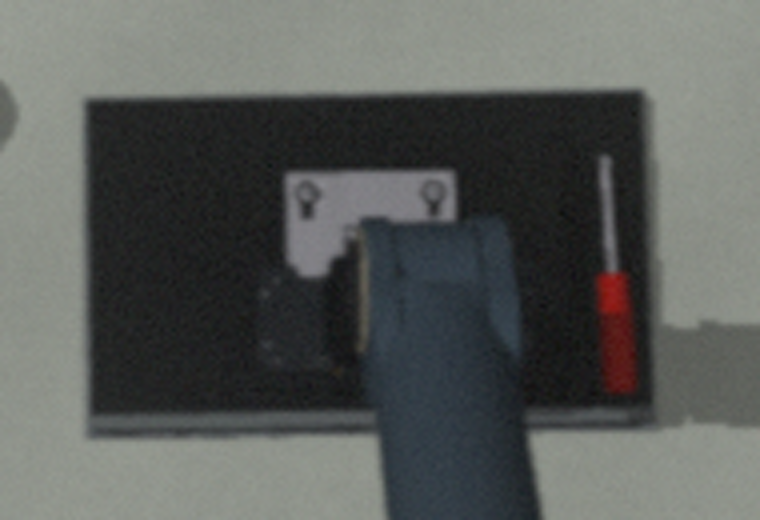

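All four heads stand in the round ends, at (207,48), (354,48), (215,191) and (346,191). I'll descend behind the knuckle.

```bash
python3 -m crank '[[[0.03,0.006,0],[0,0,0],0],[[0.1,0.006,0],[0,0,0],0],[[0.17,0.006,0],[0,0,0],0],[[0.22,0.006,0],[0,0,0],0],[[0.245,0.006,0],[0,0,0],0]]' 40
python3 -m crank '[[[0,0,0],[0,0,0],0],[[0,0,0],[0,0,0],0],[[0,0,0],[0,0,0],0],[[0,0,0],[0,0,0],0]]'
```

```text
clock: 13.63
ee_pos: [0.5189, -0.1346, 0.0838]
tcp_rot: [1.212, 1.211, -1.215]
contact_force: [-0.5, 1.1, 0.2]
finger_gap: 0.0004
clock: 13.97
ee_pos: [0.5211, -0.135, 0.0875]
tcp_rot: [1.213, 1.205, -1.211]
contact_force: [0.5, -0.3, -0.1]
finger_gap: 0.0004
```

```bash
python3 -m crank '[[[0,0.02,0],[0,0,0],0],[[0,0.04,0],[0,0,0],0],[[0,0.06,0],[0,0,0],0],[[0,0.075,0],[0,0,0],0],[[0,0.075,0],[0,0,0],0]]'
python3 -m crank '[[[0,0.005,0],[0,0,0],0],[[0,0.01,0],[0,0,0],0],[[0,0.015,0],[0,0,0],0],[[0,0.02,0],[0,0,0],0],[[0,0.025,0],[0,0,0],0]]'
```

```text
clock: 14.38
ee_pos: [0.5443, -0.1349, 0.0867]
tcp_rot: [1.213, 1.206, -1.211]
contact_force: [-0.6, 0.4, -0.3]
finger_gap: 0.0005
clock: 14.8
ee_pos: [0.5483, -0.1351, 0.0861]
tcp_rot: [1.211, 1.21, -1.216]
contact_force: [-5.8, -0.5, 3.5]
finger_gap: -0.0
```

```bash
python3 -m crank '[[[0,0.005,0],[0,0,0],0],[[0,0.01,0],[0,0,0],0],[[0,0.015,0],[0,0,0],0],[[0,0.02,0],[0,0,0],0],[[0,0.02,0],[0,0,0],0]]'
python3 - <<'E'
from h import *
st()
k=optics.calibration("wrist"); p,d=optics.capture("wrist"); cv2.imwrite("pics/w10.png",p[:,:,::-1]); st()
E
```

```text
clock: 15.22
ee_pos: [0.5566, -0.1351, 0.0862]
tcp_rot: [1.213, 1.207, -1.212]
contact_force: [-1.5, -0.6, -1.1]
finger_gap: 0.0003
t 15.22 p [ 0.5566 -0.1351  0.0862] F [-1.5 -0.6 -1.1] gap 0.0003 toolx [ 0.  0. -1.] z [-0.005 -1.    -0.   ] heading -90.27
t 15.27 p [ 0.5566 -0.1351  0.0862] F [-1.1  0.9 -1.7] gap 0.0004 toolx [ 0.001  0.    -1.   ] z [-0.005 -1.    -0.   ] heading -90.27
```

View pics/w10.png

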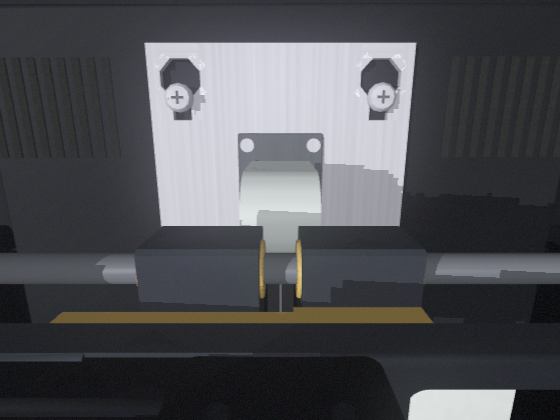

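The plate is sliding straight, with the screws now at the slot mouths. Continuing.

```bash
python3 -m crank '[[[0,0.005,0],[0,0,0],0],[[0,0.01,0],[0,0,0],0],[[0,0.015,0],[0,0,0],0],[[0,0.02,0],[0,0,0],0],[[0,0.02,0],[0,0,0],0]]'
python3 -m crank '[[[0,0.004,0],[0,0,0],0],[[0,0.008,0],[0,0,0],0],[[0,0.008,0],[0,0,0],0]]'
```

```text
clock: 15.68
ee_pos: [0.5628, -0.135, 0.0865]
tcp_rot: [1.213, 1.206, -1.212]
contact_force: [-1.3, -0.3, -1.2]
finger_gap: 0.0003
clock: 15.93
ee_pos: [0.564, -0.1351, 0.0865]
tcp_rot: [1.212, 1.208, -1.214]
contact_force: [-4.5, 0.5, 1.7]
finger_gap: 0.0005
```

Run:
```python
from h import *
st()
k=optics.calibration("wrist"); p,d=optics.capture("wrist"); cv2.imwrite("pics/w11.png",p[:,:,::-1]); st()
```

```text
t 15.93 p [ 0.564  -0.1351  0.0865] F [-4.5  0.5  1.7] gap 0.0005 toolx [-0.002 -0.    -1.   ] z [-0.005 -1.     0.   ] heading -90.28
t 15.98 p [ 0.5639 -0.1351  0.0865] F [-4.6 -0.3  2.1] gap 0.0004 toolx [-0.002 -0.    -1.   ] z [-0.005 -1.     0.   ] heading -90.28
```

View pics/w11.png

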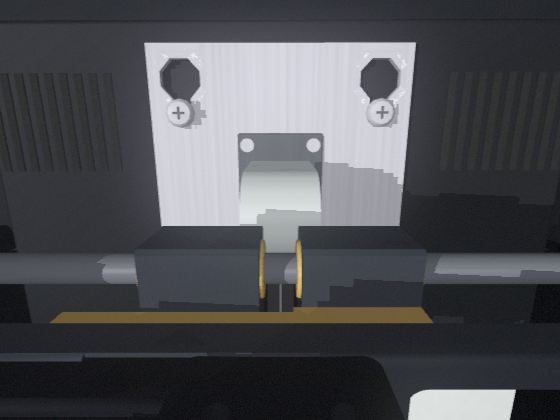

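Nearly home. I'll push in small steps until the force shows the stop.

```bash
python3 -m crank '[[[0,0.004,0],[0,0,0],0],[[0,0.008,0],[0,0,0],0],[[0,0.008,0],[0,0,0],0]]'
python3 -m crank '[[[0,0.004,0],[0,0,0],0],[[0,0.008,0],[0,0,0],0],[[0,0.008,0],[0,0,0],0]]'
```

```text
clock: 16.23
ee_pos: [0.5641, -0.1351, 0.0865]
tcp_rot: [1.209, 1.212, -1.218]
contact_force: [-11.7, 0.5, 6.8]
finger_gap: 0.0007
clock: 16.48
ee_pos: [0.5642, -0.1351, 0.0864]
tcp_rot: [1.207, 1.215, -1.222]
contact_force: [-16.0, 1.1, 11.9]
finger_gap: 0.0004
```

```bash
python3 -m crank '[[[0,0.005,0],[0,0,0],0],[[0,0.01,0],[0,0,0],0],[[0,0.01,0],[0,0,0],0]]'
python3 -m crank '[[[0,-0.03,0],[0,0,0],0],[[0,-0.06,0],[0,0,0],0],[[0,-0.09,0],[0,0,0],0],[[-0.1,-0.12,0],[0,0,0],0],[[-0.2,-0.14,0],[0,0,0],0]]'
python3 -m crank '[[[-0.1,-0.1,0],[0,0,0],0],[[-0.2,-0.1,0],[0,0,0],0],[[-0.2,-0.1,0],[0,0,0],0],[[-0.2,-0.1,0],[0,0,0],0]]'
python3 - <<'E'
from h import *
st()
k=optics.calibration("wrist"); p,d=optics.capture("wrist"); cv2.imwrite("pics/w12.png",p[:,:,::-1]); np.savez("w12.npz",d=d,**k);st()
E
```

```text
clock: 16.73
ee_pos: [0.5643, -0.1352, 0.086]
tcp_rot: [1.204, 1.22, -1.228]
contact_force: [-22.1, 1.7, 16.7]
finger_gap: 0.0003
clock: 17.15
ee_pos: [0.5289, -0.1347, 0.1458]
tcp_rot: [1.212, 1.21, -1.214]
contact_force: [0.2, -0.6, 0.9]
finger_gap: 0.0006
clock: 17.48
ee_pos: [0.502, -0.1352, 0.2089]
tcp_rot: [1.215, 1.2, -1.209]
contact_force: [-0.1, -0.3, -0.7]
finger_gap: 0.0004
t 17.48 p [ 0.502  -0.1352  0.2089] F [-0.1 -0.3 -0.7] gap 0.0004 toolx [ 0.007 -0.002 -1.   ] z [-0.005 -1.     0.002] heading -90.3
t 17.53 p [ 0.501  -0.135   0.2073] F [ 0.   0.5 -1.5] gap 0.0005 toolx [ 0.003 -0.001 -1.   ] z [-0.005 -1.     0.001] heading -90.28
```

View pics/w12.png

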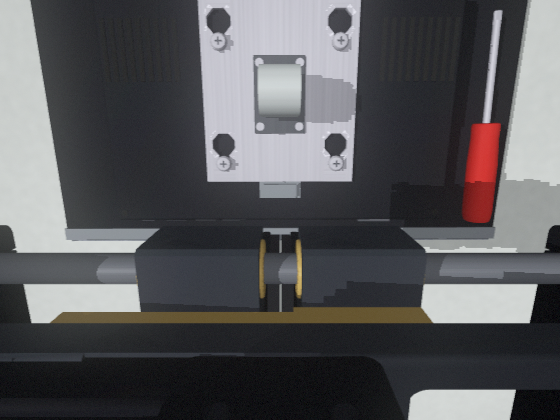

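Run:
```python
from h import *
n=np.load("w12.npz"); k={a:n[a] for a in n.files if a!='d'}; p=cv2.imread("pics/w12.png")
C=cloud(k,n["d"])
for nm,(a,b,c,d) in dict(catch=(186,192,265,296),backL=(190,200,220,250),backR=(190,200,310,340),plateRear=(170,177,230,330),plateFront=(5,15,250,310)).items(): print(nm,np.median(C[a:b,c:d].reshape(-1,3),0).round(4))
b=blobs(p,[(218,41),(341,41),(223,163),(336,163)],r=5,th=100)
print(np.round(b,1))
cv2.imwrite("pics/c12.png",cv2.resize(p[0:215,190:370],None,fx=2.7,fy=2.7,interpolation=cv2.INTER_CUBIC))
# edges
g=cv2.cvtColor(p,cv2.COLOR_BGR2GRAY).astype(float)
for c in (225,245,315,335):
    i=np.argmin(np.diff(g[170:195,c-2:c+3].mean(1))); print("rear edge",c,px2w(k,c,170+i+.5,.05).round(4))
```

```text
catch [ 0.5117 -0.1347  0.0516]
backL [ 0.505  -0.092   0.0466]
backR [ 0.5049 -0.1765  0.0464]
plateRear [ 0.5257 -0.1346  0.0505]
plateFront [ 0.6596 -0.1346  0.0505]
[[218.  41.]
 [341.  41.]
 [223. 163.]
 [336. 163.]]
rear edge 225 [ 0.518  -0.0843  0.05  ]
rear edge 245 [ 0.5179 -0.1026  0.05  ]
rear edge 315 [ 0.5185 -0.1669  0.05  ]
rear edge 335 [ 0.5175 -0.1853  0.05  ]
```

View pics/c12.png

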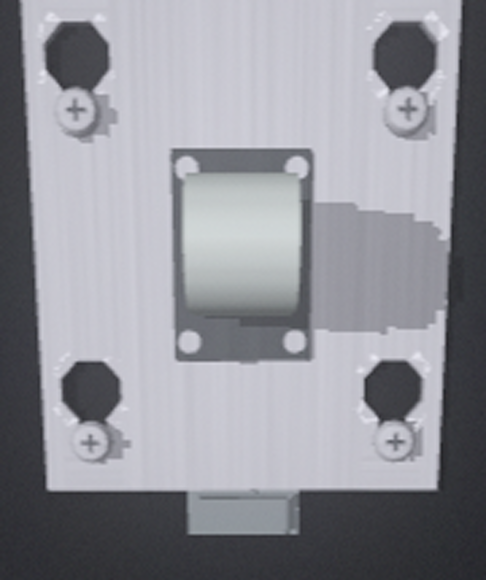

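The catch is up, its top about 5 mm above the back. The rear edge is at x=0.518, where home puts it, and the robot is clear.

```bash
python3 -m crank '[[[0,0,0],[0,0,0],0],[[0,0,0],[0,0,0],0],[[0,0,0],[0,0,0],0],[[0,0,0],[0,0,0],0]]'|head -1
python3 -c "
from workcell import job_done; print(job_done())"
```

```text
clock: 17.87
the job is handed in; nothing more can be done
None
```

The keyhole plate is fitted and locked on the monitor, and I handed the job in at about 17.9 s.

I gripped the grey plate by its knuckle and set it flat with all four screw heads through the round ends. After letting go, I pushed it about 16 mm towards the monitor's top edge with closed fingers behind the knuckle. I stopped when the push reached about 22 N with no further movement.

**Last checks (wrist camera and depth):**
- **Seating:** the plate's top is 50.5 mm above the desk at both front and rear, so it lies flat. All four screws are at the narrow ends of the slots.
- **Home position:** the rear edge is at x ≈ 0.518 m, which matches the expected home position.
- **Catch:** it is up behind the rear edge, with its top about 5 mm above the monitor's back.
- **Robot:** it was clear of everything, with contact force near zero.

**Disagreement:** early on, the overhead camera put the plate about 7 mm away from where the wrist camera did. I used the wrist reading, and the grasp confirmed it.

I kept clear of the mug, phone, cover, screwdriver and green look-alike, and did not re-measure their positions at the end.

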